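# Switch on and tare the pigment scale

### The job

Get the bench scale ready to weigh pigment into the empty cup on its pan: switch it on at the rocker switch, then press the round units key, then press the wide tare key. Press each one lightly with the fingertips, only until it has plainly gone down, and let go again; press no other key, keep off the pan and the cup, and leave everything else on the bench where it is.

Things in the scene. Friction and masses are not known exactly. Their poses are not given: they have to be found in the camera images.
- scale: white bench scale, 300 deep x 250 wide, fixed. Origin: centre of its underside on the bench; x to its back, y to the left of a user at its front, z up. The grey control panel is its front 100 mm, sloping 5 degrees to the front, 44 to 53 mm above the bench. Row of black controls 116 mm in front of the origin, left to right: round units key, two square keys, wide tare key, rocker
- power_press (a point): spot to press on the rocker: on its near (front) half, 14 mm from the pivot, moving with it. Rocker: right end of the row, shallow V, 24 wide x 38 front to back, in a frame 34 x 49 mm, 4 mm tall; pivot 7 mm above the panel. Off, the near half slopes up 29 degrees to the front; on, 11. The spot goes down 4 mm to on and 5 mm at most, takes 3 N rising to 8 N, and stays. Near the pivot it will not turn
- power (a joint): angle of the rocker in rad: 0 off (near half up), about 0.30 on (near half down; friction holds it there), 0.40 against its hard stop. It counts as on above 0.18
- units_key_top (a point): centre of the top of the round units key, 22 mm diameter, 7 mm above the panel, at the left end of the row; it moves with the key. Pressed straight down
- units_key (a joint): travel of the units key in m: 0 up, 0.005 against its hard stop; springs back, 0.6 N to start rising 1.5 N per mm to 8 N. It counts as pressed above 0.0025
- tare_key_top (a point): centre of the top of the tare key, a bar 40 mm wide (along the row) and 18 mm deep, 7 mm above the panel, between the square keys and the rocker; it moves with the key. Pressed straight down
- tare_key (a joint): travel of the tare key in m: 0 up, 0.005 against its hard stop; springs back, 0.6 N to start rising 1.5 N per mm to 8 N. It counts as pressed above 0.0025
- menu_key (a joint): travel of the left square key (18 x 18 mm, 43 mm to the right of the units key, centre to centre) in m: 0 up; not to be pressed
- print_key (a joint): travel of the right square key (18 x 18 mm, 52 mm to the left of the tare key, centre to centre) in m: 0 up; not to be pressed
- pan: stainless weighing pan 186 deep x 236 wide, on the back part of the scale, its top 76 mm above the bench and its front edge 75 mm behind the row of controls. Origin: its centre, 10 mm below its top. It must not be touched
- cup: empty white plastic cup, 85 mm tall, 72 mm across the rim, standing loose on the pan. Origin: centre of its underside. It must not be touched
- jar_ochre: jar of ochre pigment with a brass lid, 62 mm diameter, 82 mm tall, beside the scale. Origin: centre of its underside. To be left alone
- jar_white: jar of white pigment with a brass lid, 66 mm diameter, 100 mm tall, beside the scale. Origin: centre of its underside. To be left alone
- bowl: white ceramic bowl, 116 mm across, 50 mm tall, beside the scale. Origin: centre of its underside. To be left alone
- spoon: spoon 170 mm long, lying in front of the scale. To be left alone
- knife: mixing spatula 190 mm long, lying to the right of the scale. To be left alone
- brush: brush 190 mm long, lying to the left of the scale. To be left alone
Mind the look-alikes: they are no part of the job. Of the things like the cup, leave any that is black or purple; of the rest the smaller one is meant.

How it is judged:
On the way, in this order (a step that is already met when the one before it is completed fails the run):
1. the rocker is pressed over to on (value of joint power above 0.18 rad), for 0.05 s.
2. then the round units key is pressed (value of joint units_key above 0.0025 m), for 0.05 s.
3. then the wide tare key is pressed (value of joint tare_key above 0.0025 m), for 0.05 s.
At the end, for the whole second after the job is handed in: The rocker is on (beyond 0.18 rad) and stays on, all four keys have sprung back up (within 1 mm), the cup stands upright where it was on the pan (within 6 mm), and every other thing on the bench is within 15 mm of where it was (value of joint power above 0.18 rad and value of joint each of units_key, tare_key, menu_key, print_key below 0.001 m and distance of cup from where it was at the start of the episode below 0.006 m and angle between cup's own z axis and vertical below 0.1 rad and linear speed of cup below 0.02 m/s and distance of each of jar_ochre, jar_white, bowl, spoon, knife, brush from where it was at the start of the episode below 0.015 m); the robot touches nothing.
It fails at once if a key is pressed while the scale is still switched off (value of joint power below 0.15 rad and value of joint any of units_key, tare_key above 0.002 m).
It fails at once if one of the square keys is pressed (value of joint any of menu_key, print_key above 0.002 m).
It fails at once if the scale is pressed hard (over 25 N) (contact force between any of the fingers, the arm and scale above 25 N).
It fails at once if the pan or the cup is touched, or the cup moved, tipped or lifted (contact force between any of the fingers, the arm and pan above 0.5 N or contact force between any of the fingers, the arm and cup above 0.5 N or distance of cup from where it was at the start of the episode above 0.008 m or angle between cup's own z axis and vertical above 0.2 rad).
It fails at once if another thing on the bench is moved or lifted (distance of any of jar_ochre, jar_white, bowl, spoon, knife, brush from where it was at the start of the episode above 0.02 m).
It also fails if it takes over 45 s, if anything falls off the work surface, if the arm or the gripper's body presses on something with over 40 N, if the wrist force passes 120 N, or if a joint passes its speed limit or range.

### The arm

A 6-joint arm with a two-finger parallel gripper is mounted at the origin on the work surface. World frame = base frame: x ahead of the robot, y to its left, z up, the work surface at z = 0. Lengths are in m, angles in rad, forces in N, time in s.
With the tool pointing down it reaches from about 0.375 to 0.975 m from the base axis. Payload 3.8 kg.
Tool frame: the origin (TCP) lies midway between the tips of the shut fingers; the grasp point (between the pads) lies 19 mm behind it; x points along the fingers, z is the direction in which the jaws open and shut, and the axes are right-handed (so a half turn about x gives the same grasp; the last joint's range is limited). The gripper opens to 85 mm and grips with 20 to 120 N. Pads are 22 mm wide; open, the fingers measure 114 mm over their backs; the gripper's body (76 mm by 85 mm) begins 54 mm behind the grasp point. The pads swing forward as they close: fully open they stand 13 mm farther back than shut.
Start: joints at [1.196, 0.264, 1.604, -0, 1.274, -0.037], TCP at [0.224, 0.637, 0.231] pointing down, gripper open.
Joint ranges: [-2.63, 2.63], [-0.94, 2.18], [0.31, 2.57], [-1.31, 4.45], [0, 2.66], [-2.55, 2.55]. Speed limits (rad/s): [2.57, 2.57, 3.14, 3.14, 3.14, 3.14].

### API

Orientations are given as a rotation vector (axis times angle).
In Python, from workcell import * gives the robot as it stands. The module is installed in compiled form; this text tells all that it offers.
- The arm moves only by the tool carry_out, never from a script. Its arguments are lists of equal length, an entry for each row: "offset": the shift along the tool's x, y, z in cm, a list of three; "delta_rot": the turn, a rotation vector about the tool's x, y, z in degrees, a list of three. A call has exactly 5 rows; each row shifts and turns the commanded pose from where the row before left it, along the tool's axes as they then stand; what a row does not reach is not made up. A row lasts 1/12 s, in which the tool goes at most 41.7 mm and 7.16 degrees, less where a joint would pass 70% of its speed; a pose out of reach is approached as far as the arm can. A call is refused whole if a number of a shift passes 4.17 or a number of a turn 7.16, either way. A call with a gripper value outside its range is refused whole. "fingers" is the opening, from -1 (shut) to 1 (fully open), set as the call begins (left out, the last holds). The fingers move at their own pace and stop on an object; "newtons" is the grip in N (left out, the last holds). Time passes only in rows, so rows that do not move let the fingers close, or fill a call up. It gives the time, the measured TCP pose, the force and the opening at its end, in the units of the state.
- read_state(): the state, without advancing time (a new reading comes with each control period).
- read_camera(name): name is "side" or "top"; returns (picture, depth): 400x640x3 uint8, red, green, blue; 400x640 float32, m along the optical axis (not along the pixel's ray), 0 where there is no reading.
- get_calibration(name): a dict with "fx", "fy", "cx", "cy" (pixels), "R" (3x3) and "t" (3): a world point X has camera coordinates R X + t. Camera axes: x right, y down, z forward; pixel columns grow to the right and rows downward; lengths in m; the calibration is good to about 2 mm. A picture is of the moment at which its call begins. get_calibration takes no time and is no camera call.
- finish_job(): hands the job in, once; it reports no verdict.
The state is a dict: "time": time; "q": joint angles; "joint_vel": joint speeds; "joint_torque": joint torques, N m; "tool_pos": TCP position; "tcp_rot": TCP orientation; "wrist_force": force on the tool from outside, world axes, zero at the start; "torque": the same for the moment, N m; "width": opening from 0.0 (shut) to 1.0 (fully open).
Only numpy, scipy, OpenCV 4.12 (cv2) and the standard library are available. Lean on these libraries where they do the work, as an engineer would, in place of code of your own. Each camera call takes 0.05 s, during which the arm holds its last target. There are 200 camera calls.

## Working session

There is one attempt and no reset: what is moved stays moved. The work goes in short steps, Python scripts to look and compute and a tool call to move; the robot and the scene stay as the last step left them, time stands still between calls to the robot, and variables do not carry over. Pictures are saved under pics/ and viewed, about 8 in all and at most 12, crops included, and the job is handed in when it is done.

Besides the shell and the picture viewer there is one more tool, called after ">>>" by a JSON object that holds its "op" and its "data". carry_out: Moves the arm, as the interface text tells. Its arguments: {"type":"object","properties":{"offset":{"type":"array"},"delta_rot":{"type":"array"},"fingers":{"type":"number"},"newtons":{"type":"number"}},"required":["offset","delta_rot"]}

```bash
mkdir -p pics
cat > h.py <<'E'
from workcell import *
import numpy as np, cv2
def snap(n,f):
    p,d=read_camera(n); cv2.imwrite(f'pics/{f}.png',p[:,:,::-1]); np.save(f'pics/{f}.npy',d); return p,d
def pt(n,u,v,d):
    c=get_calibration(n); z=d
    X=np.array([(u-c['cx'])/c['fx']*z,(v-c['cy'])/c['fy']*z,z]); return c['R'].T@(X-c['t'])
def plane(n,u,v,h):
    c=get_calibration(n); o=-c['R'].T@c['t']; r=c['R'].T@np.array([(u-c['cx'])/c['fx'],(v-c['cy'])/c['fy'],1]); return o+r*(h-o[2])/r[2]
def proj(n,X):
    c=get_calibration(n); p=c['R']@np.asarray(X)+c['t']; return p[0]/p[2]*c['fx']+c['cx'],p[1]/p[2]*c['fy']+c['cy']
E
python3 - <<'E'
from h import *
snap('top','t0');snap('side','s0');s=read_state();print(s['tool_pos'],s['tcp_rot'],s['time'],s['wrist_force'])
for n in('top','side'):
  c=get_calibration(n);print(n,-c['R'].T@c['t'],c['R'][2],c['fx'])
E
```

```text
[0.22344862 0.63622286 0.23007571] [-0.95804185  1.35204404  0.95617063] 0.1 [-0.15722275 -0.3968734  -0.16450514]
top [0.47576852 0.08617289 1.35700513] [ 0.10371136 -0.00527239 -0.99459346] 458.03494252203564
side [ 0.44576047 -0.56246095  0.81141048] [ 0.18029639  0.65434198 -0.73439076] 420.7012826261637
```

View pics/t0.png

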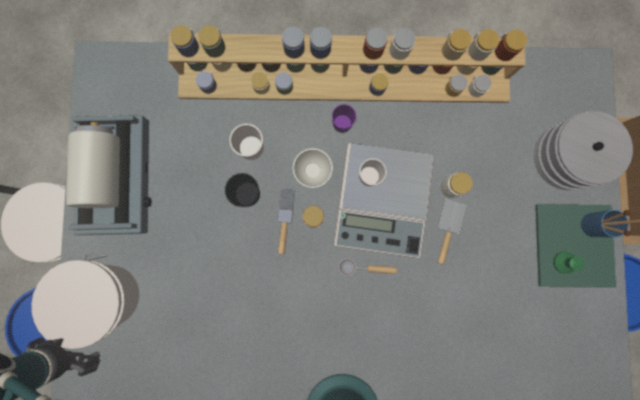

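View pics/s0.png

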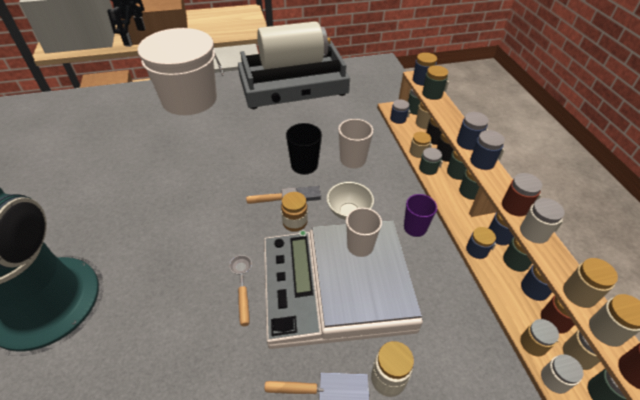

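The scale is at top (385,200) and side (335,280), with its row of controls at top (346..413, 235..245) and side (280, 243..325). The cup on the pan is the smaller white one (top 371,172). The other candidates are the larger white cup (246,140), the black one (242,190) and the purple one (343,118), and I'll leave those alone. Next is a close crop of the controls.

Run:
```python
from h import *
a=cv2.imread('pics/t0.png')[205:265,325:435]; b=cv2.imread('pics/s0.png')[225:345,255:365]
A=cv2.resize(a,None,fx=5,fy=5,interpolation=cv2.INTER_CUBIC);B=cv2.resize(b,None,fx=5,fy=5,interpolation=cv2.INTER_CUBIC)[:600]
cv2.imwrite('pics/c0.png',A);cv2.imwrite('pics/c1.png',B)
for n,im,o,h in(('top','t0',(325,205,435,265),.055),('side','s0',(255,225,365,345),.055)):
  g=cv2.imread(f'pics/{im}.png',0)[o[1]:o[3],o[0]:o[2]]
  m=(g<50).astype(np.uint8)
  k,l,st,ce=cv2.connectedComponentsWithStats(m,connectivity=4)
  for i in range(1,k):
    if st[i,4]>8:
      u,v=ce[i]+o[:2]; print(n,u.round(1),v.round(1),st[i,2:],plane(n,u,v,h).round(4))
```

```text
side 298.1 240.1 [16 13 55] [ 0.544 -0.007  0.055]
side 278.6 242.8 [ 9  8 56] [ 0.5005 -0.0044  0.055 ]
side 307.0 251.0 [1 9 9] [ 0.5567 -0.0404  0.055 ]
side 279.7 259.0 [ 8  7 53] [ 0.4953 -0.0471  0.055 ]
side 309.0 269.5 [ 3 26 28] [ 0.5504 -0.0874  0.055 ]
side 293.0 265.0 [ 1 13 13] [ 0.5199 -0.0687  0.055 ]
side 280.5 276.1 [ 8  9 60] [ 0.4893 -0.0894  0.055 ]
side 301.5 290.5 [19 25 95] [ 0.5247 -0.1324  0.055 ]
side 281.8 298.5 [  9  18 143] [ 0.4827 -0.1409  0.055 ]
side 283.1 325.2 [ 25  20 352] [ 0.475  -0.1968  0.055 ]
```

View pics/c0.png

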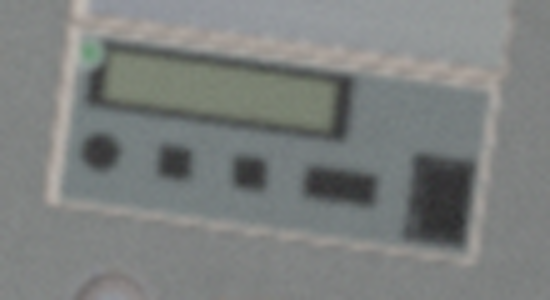

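View pics/c1.png

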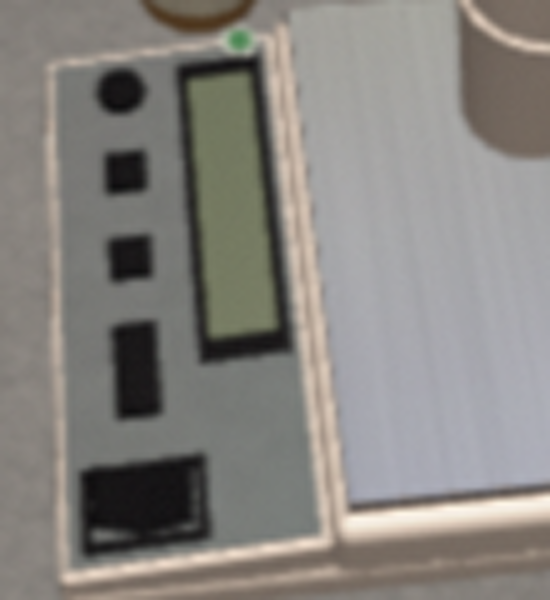

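The crops show, in both views, the row as round key, square, square, wide bar and framed rocker. In the top crop the keys sit at (100,152), (175,162), (249,173) and (340,186), with the rocker frame at about (442,199). I'll triangulate from both views.

Run:
```python
from h import *
from scipy.spatial.transform import Rotation as R
g=cv2.imread('pics/t0.png',0).astype(float)
T=[]
for cx,cy,w,hh in((100,152,30,28),(175,162,26,26),(249,173,26,26),(340,186,50,30),(442,199,50,60)):
  u0,v0=325+cx/5-.4,205+cy/5-.4
  V,U=np.mgrid[int(v0-hh/5):int(v0+hh/5)+2,int(u0-w/5):int(u0+w/5)+2]
  wt=np.clip(85-g[V,U],0,40); T.append(((U*wt).sum()/wt.sum(),(V*wt).sum()/wt.sum()))
S=[(278.6,242.8),(279.7,259),(280.5,276.1),(281.8,298.5),(255+145/5-.4,225+505/5-.4)]
c1,c2=get_calibration('top'),get_calibration('side')
def P(c): K=np.array([[c['fx'],0,c['cx']],[0,c['fy'],c['cy']],[0,0,1]]); return K@np.c_[c['R'],c['t']]
X=cv2.triangulatePoints(P(c1),P(c2),np.array(T).T,np.array(S,float).T); X=(X[:3]/X[3]).T
d=np.load('pics/t0.npy');e=np.load('pics/s0.npy')
for t,s,x in zip(T,S,X): print(np.round(t,1),x.round(4),'topplane',plane('top',*t,.055).round(4)[:2],'sideplane',plane('side',*s,.055).round(4)[:2],'depth',pt('top',*t,d[round(t[1]),round(t[0])]).round(4),pt('side',*s,e[round(s[1]),round(s[0])]).round(4))
s=read_state();print(R.from_rotvec(s['tcp_rot']).as_matrix().round(3))
```

```text
[344.6 234.9] [ 0.5014 -0.0032  0.0533] topplane [ 0.5021 -0.0031] sideplane [ 0.5004 -0.0044] depth [ 0.5021 -0.0032  0.0546] [ 0.5005 -0.0034  0.0536]
[359.6 237.1] [ 0.4959 -0.0457  0.0528] topplane [ 0.4962 -0.0455] sideplane [ 0.4952 -0.0472] depth [ 0.4963 -0.0455  0.0544] [ 0.4954 -0.046   0.0533]
[374.5 239.2] [ 0.4903 -0.088   0.0527] topplane [ 0.491  -0.0877] sideplane [ 0.4894 -0.0893] depth [ 0.491  -0.0876  0.0558] [ 0.4894 -0.0886  0.0538]
[392.6 241.7] [ 0.4836 -0.1395  0.0526] topplane [ 0.4843 -0.1392] sideplane [ 0.4827 -0.1408] depth [ 0.4843 -0.1399  0.0507] [ 0.4827 -0.1405  0.0544]
[412.9 244.6] [ 0.4763 -0.1969  0.0528] topplane [ 0.4768 -0.1964] sideplane [ 0.4757 -0.1979] depth [ 0.4768 -0.1958  0.0578] [ 0.4757 -0.1988  0.0567]
[[-0.001 -0.943  0.331]
 [-0.002  0.331  0.943]
 [-1.     0.    -0.002]]
```

>>> {"op": "carry_out", "data": {"offset": [[-3,0,0],[-3,0,0],[0,-0.5,-4],[0,-0.5,-4],[0,-0.5,-4]], "delta_rot": [[-5.9,0,0],[-5.9,0,0],[0,0,0],[0,0,0],[0,0,0]], "fingers": -1}}

```text
time: 0.52
tool_pos: [0.2227, 0.515, 0.2912]
tcp_rot: [-1.112, 1.268, 1.112]
wrist_force: [-0.3, -0.9, 0.7]
width: 0.301
```

>>> {"op": "carry_out", "data": {"offset": [[0,-0.5,-4],[0,-0.5,-4],[0,-0.5,-4],[0,-3.1,-2.4],[0,-3.1,-2.4]], "delta_rot": [[0,0,0],[0,0,0],[0,0,0],[0,0,0],[0,0,0]]}}

```text
time: 0.93
tool_pos: [0.2761, 0.3373, 0.291]
tcp_rot: [-1.113, 1.267, 1.114]
wrist_force: [0.6, 1.4, 0.1]
width: -0.0
```

>>> {"op": "carry_out", "data": {"offset": [[0,-3.1,-2.4],[0,-3.1,-2.4],[0,-3.1,-2.4],[0,-3.1,-2.4],[0,-3.1,-2.4]], "delta_rot": [[0,0,0],[0,0,0],[0,0,0],[0,0,0],[0,0,0]]}}

```text
time: 1.35
tool_pos: [0.4156, 0.1981, 0.2911]
tcp_rot: [-1.111, 1.269, 1.112]
wrist_force: [0.6, 1.2, 0.0]
width: 0.001
```

>>> {"op": "carry_out", "data": {"offset": [[0,-0.98,-3.84],[0,-0.98,-3.84],[0,-0.98,-3.84],[0,-0.98,-3.84],[0,-0.98,-3.84]], "delta_rot": [[0,0,0],[0,0,0],[0,0,0],[0,0,0],[0,0,0]]}}

```text
time: 1.77
tool_pos: [0.4378, 0.0013, 0.291]
tcp_rot: [-1.111, 1.269, 1.112]
wrist_force: [0.9, -0.5, 0.2]
width: -0.003
```

>>> {"op": "carry_out", "data": {"offset": [[0,-0.98,-3.84],[0,-0.98,-3.84],[0,-0.98,-3.84],[0,-0.98,-3.84],[0,-0.98,-3.84]], "delta_rot": [[0,0,0],[0,0,0],[0,0,0],[0,0,0],[0,0,0]]}}

```text
time: 2.18
tool_pos: [0.461, -0.1956, 0.2909]
tcp_rot: [-1.111, 1.269, 1.112]
wrist_force: [-0.6, 0.2, 1.1]
width: -0.003
```

>>> {"op": "carry_out", "data": {"offset": [[4,0,0],[4,0,0],[4,0,0],[4,0,0],[0,0,0]], "delta_rot": [[0,0,0],[0,0,0],[0,0,0],[0,0,0],[0,0,0]]}}

```text
time: 2.6
tool_pos: [0.4546, -0.1906, 0.1223]
tcp_rot: [-1.099, 1.276, 1.125]
wrist_force: [-1.8, 1.0, -1.5]
width: 0.004
```

>>> {"op": "carry_out", "data": {"offset": [[2,0,0],[2,0,0],[1,0,0],[0,0,0],[0,0,0]], "delta_rot": [[0,0,0],[0,0,0],[0,0,0],[0,0,0],[0,0,0]]}}

```text
time: 3.02
tool_pos: [0.462, -0.1937, 0.0822]
tcp_rot: [-1.112, 1.268, 1.112]
wrist_force: [0.7, -0.4, 0.6]
width: -0.0
```

Run:
```python
from h import *
p,d=snap('side','s1');s=read_state();print(s['tool_pos'],s['wrist_force'],s['time']);print(proj('side',s['tool_pos']),proj('side',[.4636,-.1954,.060]))
cv2.imwrite('pics/c2.png',cv2.resize(p[250:350,210:330,::-1],None,fx=5,fy=5,interpolation=cv2.INTER_CUBIC))
```

```text
[ 0.46264728 -0.19402111  0.08291218] [0.5613917  0.09384196 0.50652234] 3.0667
(np.float64(275.49959153967103), np.float64(318.4405042779549)) (np.float64(276.8896958823518), np.float64(324.6123515514897))
```

View pics/c2.png

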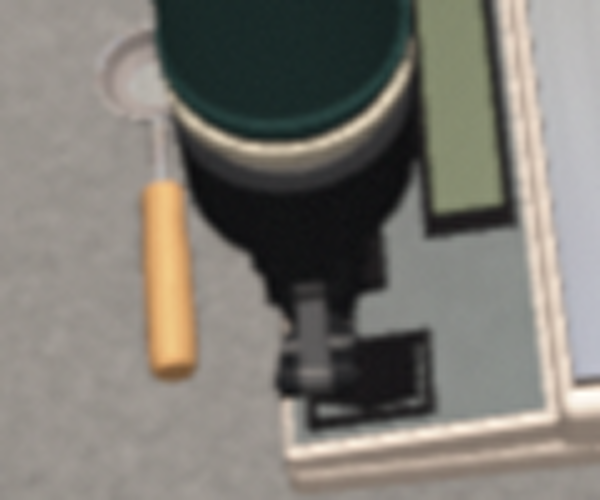

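The side crop shows the shut fingertips at about (315,375), above the near half of the rocker at (370,380). I'll lower them gently.

>>> {"op": "carry_out", "data": {"offset": [[0.8,0,0],[0.5,0,0],[0.2,0,0],[0,0,0],[0,0,0]], "delta_rot": [[0,0,0],[0,0,0],[0,0,0],[0,0,0],[0,0,0]]}}

```text
time: 3.48
tool_pos: [0.4614, -0.1936, 0.0662]
tcp_rot: [-1.111, 1.269, 1.112]
wrist_force: [-0.1, -0.5, -0.4]
width: 0.0
```

>>> {"op": "carry_out", "data": {"offset": [[0.1,0,0],[0,0,0],[0.1,0,0],[0,0,0],[0,0,0]], "delta_rot": [[0,0,0],[0,0,0],[0,0,0],[0,0,0],[0,0,0]]}}

```text
time: 3.9
tool_pos: [0.4616, -0.1936, 0.0643]
tcp_rot: [-1.111, 1.269, 1.112]
wrist_force: [0.8, 0.1, 0.1]
width: 0.002
```

>>> {"op": "carry_out", "data": {"offset": [[0.1,0,0],[0,0,0],[0.1,0,0],[0,0,0],[0,0,0]], "delta_rot": [[0,0,0],[0,0,0],[0,0,0],[0,0,0],[0,0,0]]}}

```text
time: 4.32
tool_pos: [0.4615, -0.1936, 0.0622]
tcp_rot: [-1.111, 1.269, 1.112]
wrist_force: [-0.2, -0.3, -0.3]
width: 0.002
```

>>> {"op": "carry_out", "data": {"offset": [[0.1,0,0],[0,0,0],[0.1,0,0],[0,0,0],[0,0,0]], "delta_rot": [[0,0,0],[0,0,0],[0,0,0],[0,0,0],[0,0,0]]}}

```text
time: 4.73
tool_pos: [0.4615, -0.1936, 0.0604]
tcp_rot: [-1.111, 1.269, 1.112]
wrist_force: [-2.0, -0.0, 2.3]
width: -0.001
```

>>> {"op": "carry_out", "data": {"offset": [[0.1,0,0],[0,0,0],[0,0,0],[0,0,0],[0,0,0]], "delta_rot": [[0,0,0],[0,0,0],[0,0,0],[0,0,0],[0,0,0]]}}

```text
time: 5.15
tool_pos: [0.4613, -0.1936, 0.0593]
tcp_rot: [-1.111, 1.269, 1.112]
wrist_force: [-3.2, 0.2, 3.9]
width: -0.001
```

>>> {"op": "carry_out", "data": {"offset": [[0.1,0,0],[0,0,0],[0,0,0],[0,0,0],[0,0,0]], "delta_rot": [[0,0,0],[0,0,0],[0,0,0],[0,0,0],[0,0,0]]}}

```text
time: 5.57
tool_pos: [0.4618, -0.1936, 0.0582]
tcp_rot: [-1.112, 1.268, 1.111]
wrist_force: [-2.4, -0.3, 3.4]
width: 0.003
```

>>> {"op": "carry_out", "data": {"offset": [[0.1,0,0],[0,0,0],[0,0,0],[0,0,0],[0,0,0]], "delta_rot": [[0,0,0],[0,0,0],[0,0,0],[0,0,0],[0,0,0]]}}

```text
time: 5.98
tool_pos: [0.4616, -0.1936, 0.0573]
tcp_rot: [-1.112, 1.269, 1.111]
wrist_force: [-2.4, 0.4, 3.3]
width: 0.0
```

>>> {"op": "carry_out", "data": {"offset": [[0.05,0,0],[0,0,0],[0,0,0],[0,0,0],[0,0,0]], "delta_rot": [[0,0,0],[0,0,0],[0,0,0],[0,0,0],[0,0,0]]}}

```text
time: 6.4
tool_pos: [0.4615, -0.1936, 0.0568]
tcp_rot: [-1.111, 1.269, 1.112]
wrist_force: [-3.8, 0.2, 4.9]
width: -0.003
```

>>> {"op": "carry_out", "data": {"offset": [[0.05,0,0],[0,0,0],[0,0,0],[0,0,0],[0,0,0]], "delta_rot": [[0,0,0],[0,0,0],[0,0,0],[0,0,0],[0,0,0]]}}

```text
time: 6.82
tool_pos: [0.4615, -0.1936, 0.0563]
tcp_rot: [-1.111, 1.269, 1.112]
wrist_force: [-4.2, 0.5, 4.9]
width: -0.002
```

>>> {"op": "carry_out", "data": {"offset": [[0.05,0,0],[0,0,0],[0,0,0],[0,0,0],[0,0,0]], "delta_rot": [[0,0,0],[0,0,0],[0,0,0],[0,0,0],[0,0,0]]}}

```text
time: 7.23
tool_pos: [0.4615, -0.1936, 0.0557]
tcp_rot: [-1.111, 1.269, 1.112]
wrist_force: [-2.6, 0.5, 4.2]
width: -0.003
```

>>> {"op": "carry_out", "data": {"offset": [[-2,0,0],[-2,0,0],[0,0,0],[0,0,0],[0,0,0]], "delta_rot": [[0,0,0],[0,0,0],[0,0,0],[0,0,0],[0,0,0]]}}

```text
time: 7.65
tool_pos: [0.4618, -0.1936, 0.0953]
tcp_rot: [-1.112, 1.268, 1.111]
wrist_force: [-0.9, -0.8, -0.6]
width: -0.0
```

>>> {"op": "carry_out", "data": {"offset": [[0,-0.3,3.87],[0,-0.3,3.87],[0,-0.3,3.87],[0,-0.3,3.87],[0,-0.3,3.87]], "delta_rot": [[0,0,0],[0,0,0],[0,0,0],[0,0,0],[0,0,0]]}}

```text
time: 8.07
tool_pos: [0.5011, -0.0021, 0.0943]
tcp_rot: [-1.11, 1.27, 1.112]
wrist_force: [0.4, -1.3, -0.2]
width: 0.0
```

Run:
```python
from h import *
p,d=snap('side','s2');s=read_state();print(s['tool_pos'],s['wrist_force'],s['time']);print(proj('side',s['tool_pos']))
q=cv2.imread('pics/s0.png')
z=lambda a:cv2.resize(a,None,fx=5,fy=5,interpolation=cv2.INTER_CUBIC)
cv2.imwrite('pics/c3.png',np.hstack([z(q[300:345,260:310]),z(p[230:345,240:330,::-1])[-225:], ])[:, :] if 0 else np.hstack([cv2.copyMakeBorder(z(q[300:345,260:310]),350,0,0,0,0),z(p[230:345,240:330,::-1])]))
```

```text
[0.50254604 0.00399291 0.09465015] [1.79179116 4.28989917 0.53499581] 8.1167
(np.float64(277.8170146227777), np.float64(228.59477856922769))
```

View pics/c3.png

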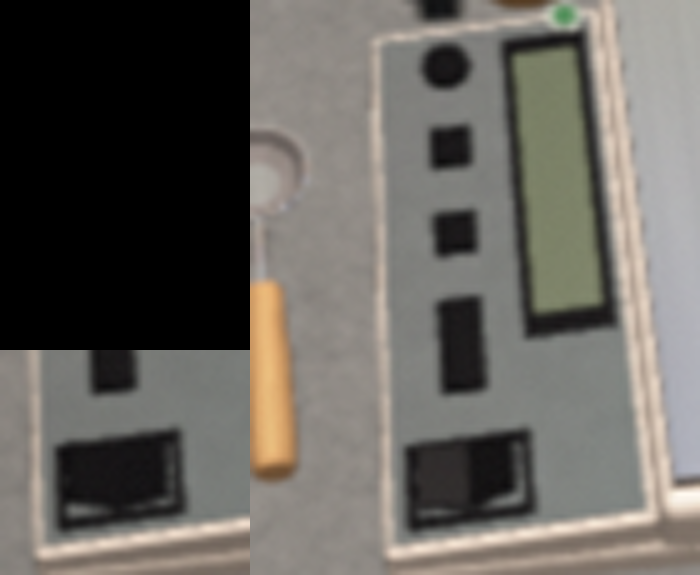

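The rocker's near half has tipped: it is now the lighter face at (440,475), lying flat, so the switch is on. Next is the units key.

>>> {"op": "carry_out", "data": {"offset": [[2,0,0],[1,0,0],[0.5,0,0],[0,0,0],[0,0,0]], "delta_rot": [[0,0,0],[0,0,0],[0,0,0],[0,0,0],[0,0,0]]}}

```text
time: 8.53
tool_pos: [0.5011, -0.0045, 0.0599]
tcp_rot: [-1.11, 1.271, 1.112]
wrist_force: [0.3, -0.1, 0.2]
width: -0.002
```

>>> {"op": "carry_out", "data": {"offset": [[0.2,0,0],[0,0,0],[0.2,0,0],[0,0,0],[0,0,0]], "delta_rot": [[0,0,0],[0,0,0],[0,0,0],[0,0,0],[0,0,0]]}}

```text
time: 8.95
tool_pos: [0.502, -0.004, 0.057]
tcp_rot: [-1.111, 1.269, 1.111]
wrist_force: [-0.8, -0.3, 0.2]
width: -0.0
```

>>> {"op": "carry_out", "data": {"offset": [[0.1,0,0],[0,0,0],[0.1,0,0],[0,0,0],[0,0,0]], "delta_rot": [[0,0,0],[0,0,0],[0,0,0],[0,0,0],[0,0,0]]}}

```text
time: 9.37
tool_pos: [0.502, -0.0037, 0.0548]
tcp_rot: [-1.112, 1.269, 1.112]
wrist_force: [-0.3, 0.4, -0.1]
width: -0.002
```

>>> {"op": "carry_out", "data": {"offset": [[0.1,0,0],[0,0,0],[0.1,0,0],[0,0,0],[0,0,0]], "delta_rot": [[0,0,0],[0,0,0],[0,0,0],[0,0,0],[0,0,0]]}}

```text
time: 9.78
tool_pos: [0.5021, -0.0038, 0.053]
tcp_rot: [-1.112, 1.268, 1.111]
wrist_force: [-0.7, -0.7, 3.1]
width: 0.003
```

>>> {"op": "carry_out", "data": {"offset": [[0.1,0,0],[0,0,0],[0,0,0],[0,0,0],[0,0,0]], "delta_rot": [[0,0,0],[0,0,0],[0,0,0],[0,0,0],[0,0,0]]}}

```text
time: 10.2
tool_pos: [0.5022, -0.0038, 0.052]
tcp_rot: [-1.112, 1.268, 1.111]
wrist_force: [0.0, -0.0, 3.8]
width: -0.004
```

>>> {"op": "carry_out", "data": {"offset": [[0.1,0,0],[0,0,0],[0.05,0,0],[0,0,0],[0,0,0]], "delta_rot": [[0,0,0],[0,0,0],[0,0,0],[0,0,0],[0,0,0]]}}

```text
time: 10.62
tool_pos: [0.5024, -0.0038, 0.0507]
tcp_rot: [-1.112, 1.268, 1.111]
wrist_force: [-0.7, 0.3, 6.6]
width: -0.002
```

>>> {"op": "carry_out", "data": {"offset": [[0.03,0,0],[0,0,0],[0,0,0],[0,0,0],[0,0,0]], "delta_rot": [[0,0,0],[0,0,0],[0,0,0],[0,0,0],[0,0,0]]}}

```text
time: 11.03
tool_pos: [0.5024, -0.0038, 0.0505]
tcp_rot: [-1.112, 1.268, 1.111]
wrist_force: [-0.8, 1.1, 6.8]
width: -0.003
```

The units key is pressed: 6.7 N means about 4 mm of travel. I'll lift and move to tare.

>>> {"op": "carry_out", "data": {"offset": [[-2,0,0],[-2,0,0],[0,0,0],[0,0,0],[0,0,0]], "delta_rot": [[0,0,0],[0,0,0],[0,0,0],[0,0,0],[0,0,0]]}}

```text
time: 11.45
tool_pos: [0.501, -0.0038, 0.089]
tcp_rot: [-1.111, 1.27, 1.113]
wrist_force: [-1.0, 0.3, -0.5]
width: 0.003
```

>>> {"op": "carry_out", "data": {"offset": [[0,0,-2.75],[0,0,-2.75],[0,0,-2.75],[0,0,-2.75],[0,0,-2.75]], "delta_rot": [[0,0,0],[0,0,0],[0,0,0],[0,0,0],[0,0,0]]}}

```text
time: 11.87
tool_pos: [0.4821, -0.1407, 0.0881]
tcp_rot: [-1.11, 1.27, 1.114]
wrist_force: [0.3, 0.0, 0.2]
width: -0.001
```

>>> {"op": "carry_out", "data": {"offset": [[0,0,0],[2,0,0],[1.3,0,0],[0,0,0],[0,0,0]], "delta_rot": [[0,0,0],[0,0,0],[0,0,0],[0,0,0],[0,0,0]]}}

```text
time: 12.28
tool_pos: [0.4821, -0.1392, 0.0554]
tcp_rot: [-1.109, 1.271, 1.115]
wrist_force: [0.3, 1.5, -0.5]
width: -0.003
```

>>> {"op": "carry_out", "data": {"offset": [[0.1,0,0],[0.1,0,0],[0,0,0],[0,0,0],[0,0,0]], "delta_rot": [[0,0,0],[0,0,0],[0,0,0],[0,0,0],[0,0,0]]}}

```text
time: 12.7
tool_pos: [0.4841, -0.14, 0.0554]
tcp_rot: [-1.112, 1.268, 1.111]
wrist_force: [-0.3, -0.8, -0.8]
width: 0.001
```

>>> {"op": "carry_out", "data": {"offset": [[0.1,0,0],[0,0,0],[0.1,0,0],[0,0,0],[0,0,0]], "delta_rot": [[0,0,0],[0,0,0],[0,0,0],[0,0,0],[0,0,0]]}}

```text
time: 13.12
tool_pos: [0.4843, -0.1402, 0.0534]
tcp_rot: [-1.112, 1.268, 1.111]
wrist_force: [-0.1, 0.0, 2.2]
width: 0.001
```

>>> {"op": "carry_out", "data": {"offset": [[0.1,0,0],[0,0,0],[0.05,0,0],[0,0,0],[0,0,0]], "delta_rot": [[0,0,0],[0,0,0],[0,0,0],[0,0,0],[0,0,0]]}}

```text
time: 13.53
tool_pos: [0.4844, -0.1402, 0.0519]
tcp_rot: [-1.112, 1.268, 1.111]
wrist_force: [2.0, 0.8, 4.9]
width: 0.004
```

>>> {"op": "carry_out", "data": {"offset": [[0.1,0,0],[0,0,0],[0.03,0,0],[0,0,0],[0,0,0]], "delta_rot": [[0,0,0],[0,0,0],[0,0,0],[0,0,0],[0,0,0]]}}

```text
time: 13.95
tool_pos: [0.4845, -0.1403, 0.0507]
tcp_rot: [-1.112, 1.268, 1.11]
wrist_force: [0.7, 1.7, 5.9]
width: 0.003
```

>>> {"op": "carry_out", "data": {"offset": [[-2,0,0],[-4,0,0],[-4,0,0],[-4,0,0],[0,0,0]], "delta_rot": [[0,0,0],[0,0,0],[0,0,0],[0,0,0],[0,0,0]]}}

```text
time: 14.37
tool_pos: [0.4881, -0.1419, 0.1983]
tcp_rot: [-1.12, 1.263, 1.101]
wrist_force: [2.7, -0.6, 1.8]
width: -0.001
```

>>> {"op": "carry_out", "data": {"offset": [[0,2,0],[0,2,0],[0,2,0],[0,0,0],[0,0,0]], "delta_rot": [[0,0,0],[0,0,0],[0,0,0],[0,0,0],[0,0,0]]}}

```text
time: 14.78
tool_pos: [0.4229, -0.132, 0.189]
tcp_rot: [-1.11, 1.27, 1.113]
wrist_force: [0.7, 0.2, -0.4]
width: -0.001
```

Run:
```python
from h import *
p,d=snap('side','s3');s=read_state();print(s['tool_pos'],s['wrist_force'],s['time'])
```

```text
[ 0.42387759 -0.13220668  0.18946678] [-0.3192534  -0.24444827 -0.59609411] 14.8333
```

View pics/s3.png

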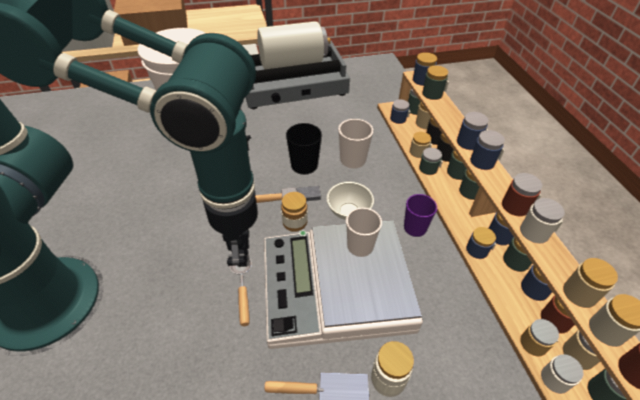

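The rocker at (284,325) is still on, the keys are up, the cup at (363,232) and the other bench items are where they were, and the arm is clear.

```bash
python3 -c "
from workcell import *
print(finish_job())"
```

```text
the job is handed in; nothing more can be done
None
```

I switched the scale on at the rocker, then pressed the units key and the tare key with the shut fingertips, and handed the job in at about 15 s.

| Control | Peak upward force read | Travel |
|---|---|---|
| Rocker | about 5 N | about 5 mm at the fingertip |
| Units key | about 6.8 N | about 4 mm |
| Tare key | about 5.9 N | about 3.5 mm |

The rocker travel comes from how far the fingertips moved after contact. The key travels are worked out from the force readings and agree with how far the fingertips moved.

In the last side picture the rocker was still on and the keys were up. The cup and the other things looked unmoved, and the arm was clear, with wrist force near zero. I judged all of that by eye, since the joint values can't be read directly. The spoon was partly behind the gripper in that picture, so only part of it could be checked. No check failed or disagreed.

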